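# Open the ware carrier's gate and hold it wide

### The job

The pink squeeze bottle has fallen over in the way of the ware carrier's gate: stand it upright on the round cork mat and let go of it. Then squeeze the red catch fully shut, after it the blue catch, and swing the gate open past its detent until it is wide open, at or near its stop. Finish while still holding the gate there by its brass pull (it springs back if let go), with the bottle still standing on the mat and the other things left where they are.

Things in the scene. Friction and masses are not known exactly. Their poses are not given: they have to be found in the camera images.
- squeeze_bottle: Plastic squeeze bottle, pink and white with a black pointed nozzle, about 95 g, lying on its side on the table in front of the gate. Round body 47 mm in diameter from the base to 114 mm, then the shoulder and nozzle (36 mm wide at most) up to 165 mm. Origin: centre of its base. +z runs from the base to the nozzle. It can roll when nudged.
- cork_mat: Fixed round cork mat, 110 mm in diameter and 5 mm thick. Origin: centre of its underside, on the table; z up.
- carrier: Fixed plywood ware carrier: open-topped crate, 150 mm deep (x), 250 mm wide (y), a cup inside; its front with the gate faces its own -x. A header bar over the front has its top at z = 130 mm. Origin: centre of its underside on the table; z up. The upright hinge axis stands at x = -83, y = +117 mm; the gate reaches from it towards -y.
- gate (a joint): Angle of the grey barred gate (230 mm long, top 103 mm above the table; swings clockwise from above, to the carrier's -x). 0 = shut, stop at 1.5 rad. Locked until both catches are squeezed. A sprung pin resists with about 3 N at the pull near 0.55 rad, then lets go; a spring draws the gate shut all the way (about 2 N at the pull when wide), so let go it swings back to the pin (0.85 rad).
- gate_pull (a point): The gate's pull: an upright round brass bar, 14 mm in diameter, 50 mm in front of the gate. This point: on the bar's axis, 135 mm above the table, 20 mm below the bar's rounded top; the bar is free down to 90 mm. Axes turn with the gate; when shut they are the carrier's. In the gate's frame the bar stands at x = -50, y = -165 mm from the hinge axis.
- gate_hinge (a point): Point on the gate's upright hinge axis, 135 mm above the table. The axes turn with the gate, z up.
- red_catch_grip (a point): Squeeze point of the red catch, midway between its two upright red tabs (either side along this frame's y), 158 mm above the table. Outer faces 46 mm apart at rest, 26 mm shut; linked, each moves 10 mm inward and stays where left; about 5 N. Tabs 6 mm thick, 22 mm wide, tops 14 mm above this point, base plate 23 mm below it. Red and blue stand in either order, 90 mm apart along the header.
- blue_catch_grip (a point): Squeeze point of the blue catch: the same as the red catch, with blue tabs.
- red_catch_tab (a joint): Travel of each tab of the red catch, m: 0 = at rest, gate locked; 0.010 = squeezed shut, gate free of this catch.
- blue_catch_tab (a joint): Travel of each tab of the blue catch, as for the red one.
- eraser: Blue and white eraser 21x45x13 mm, a bystander left of the carrier. Origin under its centre.
- blue_jar: Blue pigment jar with a black lid, 51 mm across and 64 mm tall, a bystander behind to the right. Origin under its centre.
- dish: Small red and white dish, 118 mm across and 21 mm tall, a bystander at the left. Origin under its centre.
Mind the look-alikes: they are no part of the job. What is shaped like the squeeze_bottle but green or orange is not meant.

How it is judged:
By the outcome, as a careful person would: the job done as asked, in the order asked, and still so for the second after the job is handed in, while the arm keeps its last pose, push and grip.
It also fails if it takes over 72 s, if anything falls off the work surface, if the arm or the gripper's body presses on something with over 40 N, if the wrist force passes 120 N, or if a joint passes its speed limit or range.

### The arm

A 6-joint arm with a two-finger parallel gripper is mounted at the origin on a cart in front of the work surface, level with it; the furniture and walls round the work are solid. World frame = base frame: x ahead of the robot, y to its left, z up, the work surface at z = 0. Lengths are in m, angles in degrees, forces in N, time in s.
With the tool pointing down it reaches from about 0.25 to 0.725 m from the base axis. Payload 9.7 kg.
Tool frame: the origin (TCP) lies midway between the tips of the shut fingers; the grasp point (between the pads) lies 19 mm behind it (bot.hold_point_z is the distance from the TCP to the grasp point, in m); z points along the fingers, y is the line along which they close (so a half turn about z gives the same grasp; the last joint's range is limited). The gripper opens to 85 mm and grips with 20 to 120 N. Pads are 22 mm wide; open, the fingers measure 114 mm over their backs; the gripper's body (76 mm by 85 mm) begins 54 mm behind the grasp point. The pads swing forward as they close: fully open they stand 13 mm farther back than shut.
Start: joints at [76.719, 4.979, 10.078, 95.1, 0, 90], TCP at [0.126, 0.535, 0.231] pointing down, gripper open.
Joint ranges: [-179.16, 179.16], [-48.56, 103.87], [-65.8, 70.77], [-126.05, 130.52], [-82.76, 87.17], [-180, 180]. Speed limits (degrees/s): [127.2, 127.2, 147.25, 180, 180, 180].

### API

Orientations are given as [roll, pitch, yaw] about the fixed x, y, z axes, in that order (R = Rz(yaw) Ry(pitch) Rx(roll)).
In Python, from workcell import bot gives the robot as it stands.
- The arm moves only by the tool play_rows, never from a script. Its argument "steps" is a list that holds one entry, the list of rows, each a list of 4 numbers: the shift along the tool's x, y, z in m, then the turn about the tool's z in rad. In form: [[[tx, ty, tz, yaw], ...]]. A call has exactly 5 rows; each row shifts and turns the commanded pose from where the row before left it, along the tool's axes as they then stand; what a row does not reach is not made up. A row lasts 1/12 s, in which the tool goes at most 41.7 mm and 7.16 degrees, less where a joint would pass 70% of its speed; a pose out of reach is approached as far as the arm can. A call is refused whole if a number of a shift passes 0.0417 or a number of a turn 0.125, either way. A call with a gripper value outside its range is refused whole. "gripper" is the finger opening in m, from 0 to 0.0854, set as the call begins (left out, the last holds). The fingers move at their own pace and stop on an object; "squeeze" is the grip in N (left out, the last holds). Time passes only in rows, so rows that do not move let the fingers close, or fill a call up. It gives the time, the measured TCP pose, the force, the opening and the grip force at its end, in the units of the state.
- bot.get_obs(): the state, without advancing time (a new reading comes with each control period).
- bot.camera(name): name is "side" or "top" or "wrist"; returns a dict with "img" (384x512x3 uint8, blue, green, red), "vfov" (degrees; the focal length in pixels is half the picture's height over the tangent of half this angle, whatever the lens; pixels are square), "cx", "cy" (the principal point, pixels), "xyz" and "attitude" of the camera in the world. Camera axes: x right, y down, z forward; pixel columns grow to the right and rows downward; lengths in m; the calibration is good to about 2 mm. A picture is of the moment at which its call begins. There is no depth.
- bot.job_done(): hands the job in; it is judged then, once.
The state is a dict: "time": time; "q": joint angles; "qd": joint speeds; "joint_efforts": joint torques, N m; "ee_pos": TCP position; "tcp_rot": TCP orientation; "wrist_force": force on the tool from outside, world axes, zero at the start; "torque": the same for the moment, N m; "opening": finger opening in m; "grasp_force": force on a finger pad.
Only numpy, scipy, OpenCV 4.12 (cv2) and the standard library are available. Lean on these libraries where they do the work, as an engineer would, in place of code of your own. Each camera call takes 0.05 s, during which the arm holds its last target. There are 200 camera calls.

## Working session

There is one attempt and no reset: what is moved stays moved. The work goes in short steps, Python scripts to look and compute and a tool call to move; the robot and the scene stay as the last step left them, time stands still between calls to the robot, and variables do not carry over. Pictures are saved under pics/ and viewed, at most 10 in all, crops included, and the job is handed in when it is done.

Besides the shell and the picture viewer there is one more tool, called after "Call:" as a command line: name --argument value ..., lists and objects as JSON in quotes. play_rows: Moves the arm, as the interface text tells. Its arguments: {"type":"object","properties":{"steps":{"type":"array","items":{"type":"array","items":{"type":"array","items":{"type":"number"}}}},"gripper":{"type":"number"},"squeeze":{"type":"number"}},"required":["steps"]}

```bash
ls; mkdir -p pics; python3 - <<'E'
from workcell import bot
import cv2,json
import numpy as np
print(bot.get_obs(), bot.hold_point_z)
ims=[]
for n in ["side","top"]:
    c=bot.camera(n); cv2.imwrite(f"pics/{n}0.png",c["img"]); print(n,{k:c[k] for k in c if k!="img"}); 
    np.save(f"{n}0.npy",{k:c[k] for k in c},allow_pickle=True)
E
```

```text
pics
{'time': 0.0, 'q': array([ 7.67176069e+01,  5.01237420e+00,  1.00354955e+01,  9.51000096e+01,
       -1.05322599e-04,  9.00015379e+01]), 'qd': array([ 0.03409334,  0.0216265 , -0.02601178,  0.02019618, -0.03246415,
       -0.00320092]), 'joint_efforts': array([-2.68230266e-03, -5.20387530e+01,  4.64802432e+01,  1.61705300e-02,
       -2.88889414e-04, -1.98865598e-05]), 'ee_pos': array([0.12631171, 0.53506823, 0.23058017]), 'tcp_rot': array([-1.79923112e+02,  1.07386259e-04,  1.66716069e+02]), 'wrist_force': array([-0.03098422,  0.87739901,  0.19935787]), 'torque': array([0.05498009, 0.05397435, 0.01614534]), 'grasp_force': 0.0, 'opening': 0.0853060292124853} 0.0187
side {'vfov': 51.64972112870768, 'cx': 251.43774761362454, 'cy': 187.92082159120088, 'xyz': array([0.19434748, 0.94954016, 1.03294309]), 'attitude': array([-1.32370833e+02,  7.62665313e-02, -1.58901906e+02])}
top {'vfov': 46.70675043534637, 'cx': 252.12895204407172, 'cy': 198.38287562417457, 'xyz': array([ 0.29862927, -0.02150073,  1.6120834 ]), 'attitude': array([-169.9636294 ,    1.00828761,  -89.30545327])}
```

View pics/top0.png

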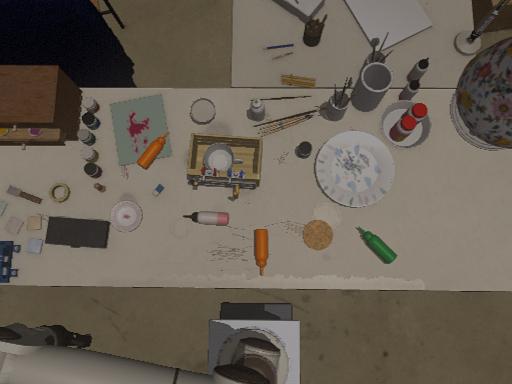

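View pics/side0.png

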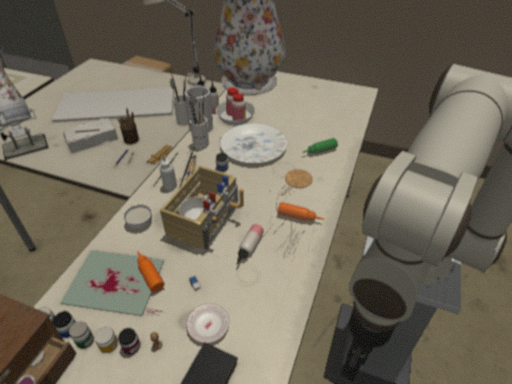

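The top view shows four bottle shapes: pink and white at (207,218), with its nozzle at the left (184,217); orange at (261,250); orange at (152,152); and green at (378,246). The pink one, lying in front of the carrier gate, is the one meant. The mat is at (318,235) and the carrier at (225,160). In the side view the bottle is at (250,243), the mat at (298,178) and the catches near (215,195). Next I enlarge the crops and measure.

```bash
cat > h.py <<'E'
import numpy as np,cv2
from scipy.spatial.transform import Rotation as Ro
def ray(c,u,v):
    f=192/np.tan(np.radians(c["vfov"]/2))
    R=Ro.from_euler('xyz',c["attitude"],degrees=True).as_matrix()
    d=R@np.array([(u-c["cx"])/f,(v-c["cy"])/f,1]); return np.array(c["xyz"]),d/np.linalg.norm(d)
def plane(c,u,v,z):
    o,d=ray(c,u,v); return o+d*(z-o[2])/d[2]
def proj(c,p):
    f=192/np.tan(np.radians(c["vfov"]/2))
    R=Ro.from_euler('xyz',c["attitude"],degrees=True).as_matrix()
    q=R.T@(np.array(p)-c["xyz"]); return q[:2]/q[2]*f+[c["cx"],c["cy"]]
def tri(c1,p1,c2,p2):
    o1,d1=ray(c1,*p1);o2,d2=ray(c2,*p2)
    s=np.linalg.lstsq(np.c_[d1,-d2],o2-o1,rcond=None)[0]
    a,b=o1+s[0]*d1,o2+s[1]*d2; return (a+b)/2,np.linalg.norm(a-b)
def load(n): return np.load(n,allow_pickle=True).item()
def blobs(m,amin=4):
    n,l,s,ce=cv2.connectedComponentsWithStats(m.astype(np.uint8))
    return [(tuple(ce[i].round(1)),s[i].tolist()) for i in range(1,n) if s[i,4]>=amin]
E
python3 - <<'E'
from h import *
t=load("top0.npy");s=load("side0.npy")
a=cv2.resize(t["img"][125:265,175:340],None,fx=3.2,fy=3.2,interpolation=cv2.INTER_CUBIC)
b=cv2.resize(s["img"][160:270,155:320],None,fx=3.2,fy=3.2,interpolation=cv2.INTER_CUBIC)
cv2.imwrite("pics/c1.png",np.vstack([a[:, :528],b])[:800]) if 0 else cv2.imwrite("pics/c1.png",cv2.resize(np.vstack([a,b]),None,fx=.75,fy=.75))
for n,c,(x0,y0,x1,y1) in (("top",t,(175,125,340,265)),("side",s,(155,160,320,290))):
    h=cv2.cvtColor(c["img"],cv2.COLOR_BGR2HSV).astype(int)
    w=np.zeros(h.shape[:2],bool); w[y0:y1,x0:x1]=1
    H,S,V=h[...,0],h[...,1],h[...,2]
    for nm,m in (("red",((H<6)|(H>174))&(S>140)&(V>80)),("blue",(H>100)&(H<130)&(S>110)&(V>60)),("pink",((H>165)|(H<6))&(S>45)&(S<140)&(V>150)),("cork",(H>6)&(H<18)&(S>90)&(V>120)),("black",(V<60)&(S<120))):
        print(n,nm,blobs(m&w,3))
E
```

```text
top red [((np.float64(202.6), np.float64(169.9)), [202, 167, 2, 6, 10]), ((np.float64(214.5), np.float64(170.7)), [214, 168, 2, 6, 11])]
top blue [((np.float64(229.5), np.float64(172.0)), [229, 169, 2, 7, 12]), ((np.float64(240.7), np.float64(173.0)), [240, 170, 2, 6, 9])]
top pink [((np.float64(221.3), np.float64(218.1)), [217, 217, 10, 3, 26])]
top cork [((np.float64(286.8), np.float64(125.9)), [284, 125, 7, 3, 8]), ((np.float64(279.0), np.float64(128.7)), [278, 128, 3, 2, 3]), ((np.float64(273.5), np.float64(130.8)), [271, 130, 6, 3, 6]), ((np.float64(267.0), np.float64(133.4)), [265, 133, 5, 2, 5]), ((np.float64(317.3), np.float64(234.6)), [304, 220, 29, 30, 552]), ((np.float64(261.7), np.float64(245.8)), [257, 229, 11, 36, 345]), ((np.float64(331.6), np.float64(236.8)), [331, 236, 2, 3, 5])]
top black [((np.float64(202.5), np.float64(136.0)), [200, 136, 6, 1, 6]), ((np.float64(231.5), np.float64(138.0)), [229, 138, 6, 1, 6]), ((np.float64(248.5), np.float64(139.2)), [247, 139, 4, 2, 4]), ((np.float64(193.0), np.float64(144.0)), [193, 143, 1, 3, 3]), ((np.float64(303.7), np.float
[... 1512 characters left out ...]
 np.float64(178.1)), [285, 170, 27, 18, 368]), ((np.float64(296.6), np.float64(210.2)), [278, 202, 42, 17, 361]), ((np.float64(157.7), np.float64(277.5)), [155, 268, 9, 17, 86])]
side black [((np.float64(221.1), np.float64(160.2)), [218, 160, 7, 2, 9]), ((np.float64(225.3), np.float64(166.0)), [225, 165, 2, 3, 3]), ((np.float64(217.3), np.float64(168.0)), [217, 167, 2, 3, 3]), ((np.float64(229.7), np.float64(209.9)), [228, 208, 5, 6, 15]), ((np.float64(212.9), np.float64(221.4)), [211, 221, 5, 2, 7]), ((np.float64(208.0), np.float64(225.0)), [208, 224, 1, 3, 3]), ((np.float64(205.6), np.float64(237.9)), [202, 229, 8, 20, 97]), ((np.float64(242.4), np.float64(254.3)), [238, 249, 10, 13, 75])]
```

View pics/c1.png

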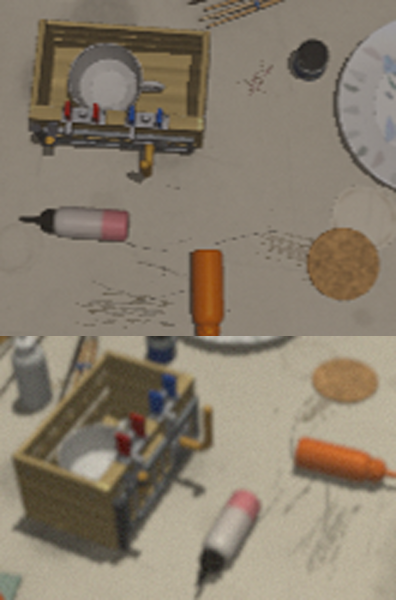

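The crop confirms the bottle: pink base at top px (228.8,218.8), black nozzle tip at (183,216.5), clear of the orange look-alike. Red tabs are at (202.6/214.5,170), blue tabs at (229.5/240.7,172.5), and the brass pull at about (236,190).

```bash
python3 - <<'E'
from h import *
np.set_printoptions(precision=4,suppress=True)
t=load("top0.npy");s=load("side0.npy")
for n,u,v,z in (("base",228.8,218.8,.0235),("tip",182.9,216.5,.0235),("pinkend",217,218.1,.0235),("mat",318,235,.005),("r1",202.6,169.9,.165),("r2",214.5,170.7,.165),("b1",229.5,172,.165),("b2",240.7,173,.165),("pulltop",236.5,187,.15)):
    print(n,plane(t,u,v,z))
for n,p,q in (("r1",(202.6,169.9),(205.8,202.1)),("r2",(214.5,170.7),(212.1,193.9)),("b1",(229.5,172),(219.6,186.8)),("b2",(240.7,173),(224.9,179.7)),("mat",(318,235),(298.3,178.1)),("pink",(222.5,218.3),(255.8,228.4))): print(n,*tri(t,p,s,q))
print("mat side",plane(s,298.3,178.1,.005),"nozz",plane(s,240,262,.0235))
# dark nozzle blob centre and pink centre in side view onto axis height
print("bottle side",plane(s,255.8,228.4,.0235),plane(s,242.4,254.3,.0235))
E
```

```text
base [0.504  0.093  0.0235]
tip [0.5107 0.2592 0.0235]
pinkend [0.5061 0.1357 0.0235]
mat [ 0.4507 -0.2291  0.005 ]
r1 [0.6498 0.1742 0.165 ]
r2 [0.6474 0.1342 0.165 ]
b1 [0.6433 0.0838 0.165 ]
b2 [0.6402 0.0463 0.165 ]
pulltop [0.5954 0.0603 0.15  ]
r1 [0.649  0.174  0.1642] 0.0021638841170365784
r2 [0.6462 0.1338 0.1651] 0.0023409184143881843
b1 [0.644  0.0841 0.1546] 0.003722102363640802
b2 [0.641  0.0464 0.1556] 0.0027651043245709617
mat [ 0.4512 -0.2301 -0.0027] 0.000365963107363407
pink [0.5031 0.1144 0.0376] 0.0014228589647017067
mat side [ 0.4492 -0.2214  0.005 ] nozz [0.5034 0.2519 0.0235]
bottle side [0.5067 0.1026 0.0235] [0.5077 0.2211 0.0235]
```

Call:
play_rows --steps '[[[0,0,0,0.125],[0,0,0,0.125],[0,0,0,0.125],[0,0,0,0.125],[0,0,0,0.125]]]' --gripper 0.085 --squeeze 20

```text
time: 0.52
ee_pos: [0.1263, 0.5352, 0.2308]
tcp_rot: [-180.0, 0.0, 130.6]
wrist_force: [0.5, 0.1, 0.3]
opening: 0.085
grasp_force: 0.0
```

Call:
play_rows --steps '[[[0,0,0,0.125],[0,0,0,0.125],[0,0,0,0.125],[0,0,0,0.125],[0,0,0,0.125]]]'

```text
time: 0.93
ee_pos: [0.1263, 0.5352, 0.2308]
tcp_rot: [-180.0, 0.0, 94.7]
wrist_force: [0.4, 0.1, 0.2]
opening: 0.0851
grasp_force: 0.0
```

Call:
play_rows --steps '[[[0,0,0,0.125],[0,0,0,0.004],[-0.02,0.026,0,0],[-0.02,0.026,0,0],[-0.02,0.026,0,0]]]'

```text
time: 1.35
ee_pos: [0.2023, 0.4714, 0.2308]
tcp_rot: [-180.0, 0.0, 88.1]
wrist_force: [-0.2, 0.1, -0.5]
opening: 0.085
grasp_force: 0.0
```

Call:
play_rows --steps '[[[-0.02,0.027,0,0],[-0.02,0.027,0,0],[-0.02,0.027,0,0],[-0.02,0.027,0,0],[-0.02,0.027,0,0]]]'

```text
time: 1.77
ee_pos: [0.3338, 0.3656, 0.2312]
tcp_rot: [-180.0, 0.0, 88.0]
wrist_force: [-0.3, -0.1, -0.2]
opening: 0.085
grasp_force: 0.0
```

Call:
play_rows --steps '[[[-0.02,0.027,0,0],[-0.02,0.026,0,0],[-0.02,0.026,0,0],[-0.02,0.026,0,0],[-0.02,0.026,0,0]]]'

```text
time: 2.18
ee_pos: [0.4607, 0.2604, 0.2311]
tcp_rot: [-180.0, 0.0, 88.0]
wrist_force: [0.2, 0.6, -0.3]
opening: 0.0851
grasp_force: 0.0
```

Call:
play_rows --steps '[[[-0.014,0.026,0.02,0],[-0.01,0.026,0.02,0],[0,0,0.02,0],[0,0,0.02,0],[0,0,0,0]]]'

```text
time: 2.6
ee_pos: [0.5094, 0.2344, 0.1467]
tcp_rot: [-179.7, 0.2, 87.9]
wrist_force: [-0.2, -1.4, -1.6]
opening: 0.085
grasp_force: 0.0
```

```bash
cat >> h.py <<'E'
def go(o,x,y,z,yaw=None):
    "tool-frame shift to put the TCP at x,y,z, and turn to yaw (after the shift)"
    R=Ro.from_euler('xyz',o["tcp_rot"],degrees=True).as_matrix()
    d=R.T@(np.array([x,y,z])-o["ee_pos"]); yw=o["tcp_rot"][2]
    return d.round(4), None if yaw is None else round(-np.radians((yaw-yw+180)%360-180),3)
E
python3 - <<'E'
from h import *; from workcell import bot
np.set_printoptions(precision=4,suppress=True)
o=bot.get_obs(); print(o["time"],o["ee_pos"],o["tcp_rot"],o["q"],go(o,.509,.225,.003,87.7))
c=bot.camera("wrist");print(c["xyz"],c["attitude"],c["vfov"]); cv2.imwrite("pics/w1.png",c["img"]); np.save("w1.npy",c)
E
```

```text
2.6 [0.5094 0.2344 0.1467] [-179.6582    0.1714   87.8701] [ 24.711    5.9566   1.7702  86.196    0.0014 116.8414] (array([-0.009 ,  0.0008,  0.1437]), np.float64(0.003))
[0.5145 0.319  0.2876] [161.0061   0.3785  -2.1688] 61.80632470715155
```

View pics/w1.png

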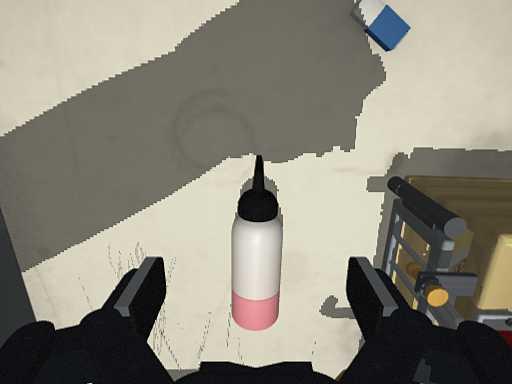

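The wrist view shows the bottle with its base at about (255,318), the black cap over rows 190–222 centred on column 258, and the nozzle tip at (259,156). The gate is at the right.

```bash
python3 - <<'E'
from h import *
np.set_printoptions(precision=4,suppress=True)
c=load("w1.npy")
for u,v in((255,326),(256,220),(258,206),(259,192),(259,156)): print(u,v,plane(c,u,v,.0235))
E
```

```text
255 326 [0.5033 0.0865 0.0235]
256 220 [0.5087 0.2034 0.0235]
258 206 [0.511  0.2167 0.0235]
259 192 [0.5123 0.2297 0.0235]
259 156 [0.5134 0.2615 0.0235]
```

Call:
play_rows --steps '[[[-0.012,0.001,0,0.019],[0,0,0.03,0],[0,0,0.03,0],[0,0,0.03,0],[0,0,0.03,0]]]'

```text
time: 3.07
ee_pos: [0.512, 0.2238, 0.0323]
tcp_rot: [179.8, -0.1, 86.7]
wrist_force: [-0.3, 0.1, -0.4]
opening: 0.0847
grasp_force: 0.0
```

Call:
play_rows --steps '[[[0,0,0.015,0],[0,0,0.009,0],[0,0,0,0],[0,0,0,0],[0,0,0,0]]]'

```text
time: 3.48
ee_pos: [0.5124, 0.2241, 0.0095]
tcp_rot: [179.8, -0.1, 86.6]
wrist_force: [0.4, -0.5, 1.0]
opening: 0.0849
grasp_force: 0.0
```

Call:
play_rows --steps '[[[0,0,0,0],[0,0,0,0],[0,0,0,0],[0,0,0,0],[0,0,0,0]]]' --gripper 0.02 --squeeze 20

```text
time: 3.9
ee_pos: [0.5114, 0.2238, 0.0077]
tcp_rot: [180.0, -0.0, 86.6]
wrist_force: [-0.9, 0.0, 2.6]
opening: 0.0341
grasp_force: 19.6
```

Call:
play_rows --steps '[[[0,0,0,0],[0,0,0,0],[0,0,0,0],[0,0,0,0],[0,0,0,0]]]'

```text
time: 4.32
ee_pos: [0.5114, 0.2238, 0.0076]
tcp_rot: [180.0, -0.0, 86.6]
wrist_force: [0.2, 0.7, 6.1]
opening: 0.0339
grasp_force: 19.8
```

Call:
play_rows --steps '[[[0,0,-0.02,0],[0,0,-0.02,0],[0,0,-0.03,0],[0,0,-0.03,0],[0,0,-0.03,0]]]'

```text
time: 4.73
ee_pos: [0.5106, 0.2234, 0.1378]
tcp_rot: [-179.9, 0.0, 86.6]
wrist_force: [0.8, 0.9, -1.6]
opening: 0.0341
grasp_force: 20.7
```

Call:
play_rows --steps '[[[0,0,-0.02,0],[0,0,-0.01,0],[0,0,0,0],[0,0,0,0],[0,0,0,0]]]'

```text
time: 5.15
ee_pos: [0.5106, 0.2234, 0.1652]
tcp_rot: [-179.9, 0.1, 86.6]
wrist_force: [-0.4, -0.1, -2.1]
opening: 0.0338
grasp_force: 20.7
```

```bash
python3 - <<'E'
from h import *; from workcell import bot
im=[]
for n in ("wrist","side"):
    c=bot.camera(n); np.save(n+"2.npy",c); im.append(c["img"])
b=cv2.resize(im[1][170:320,140:340],(512,384))
cv2.imwrite("pics/p2.png",cv2.resize(np.hstack([im[0],b]),(800,300)))
E
```

```text
(no output)
```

View pics/p2.png

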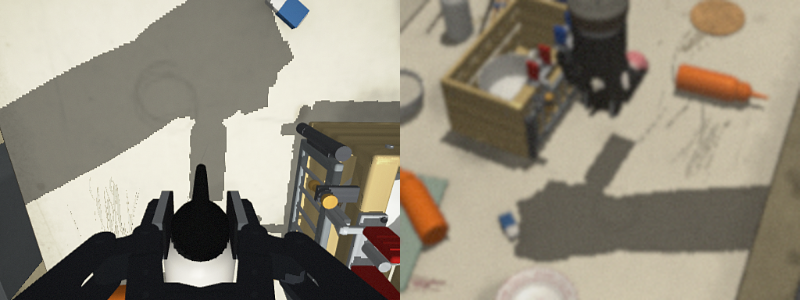

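The bottle is gripped by its cap but still nearly level (nozzle at (200,180) in the left half, pink base at (637,62) in the right half). Pad friction stops it swinging. I go lower and ease the grip so that it pivots base-down.

Call:
play_rows --steps '[[[0,0,0.03,0],[0,0,0.03,0],[0,0,0.03,0],[0,0,0.015,0],[0,0,0,0]]]'

```text
time: 5.67
ee_pos: [0.5085, 0.2225, 0.0571]
tcp_rot: [-179.6, 0.2, 86.6]
wrist_force: [0.1, 0.4, -1.8]
opening: 0.0336
grasp_force: 20.7
```

Call:
play_rows --steps '[[[0,0,0,0],[0,0,0,0],[0,0,0,0],[0,0,0,0],[0,0,0,0]]]' --gripper 0.033

```text
time: 6.08
ee_pos: [0.5117, 0.2239, 0.0634]
tcp_rot: [179.9, -0.0, 86.6]
wrist_force: [0.4, 0.9, -0.3]
opening: 0.0336
grasp_force: 21.0
```

Call:
play_rows --steps '[[[0,0,0,0],[0,0,0,0],[0,0,0,0],[0,0,0,0],[0,0,0,0]]]' --gripper 0.0338

```text
time: 6.5
ee_pos: [0.5112, 0.2236, 0.0623]
tcp_rot: [-180.0, 0.0, 86.6]
wrist_force: [0.5, -0.4, -2.0]
opening: 0.0336
grasp_force: 21.0
```

Call:
play_rows --steps '[[[0,0,0,0],[0,0,0,0],[0,0,0,0],[0,0,0,0],[0,0,0,0]]]' --gripper 0.0342

```text
time: 6.92
ee_pos: [0.5112, 0.2236, 0.0622]
tcp_rot: [-180.0, 0.0, 86.6]
wrist_force: [-0.6, -0.8, -0.5]
opening: 0.0343
grasp_force: 14.1
```

```bash
python3 - <<'E'
from h import *; from workcell import bot
w=bot.camera("wrist"); s=bot.camera("side"); np.save("w3.npy",w)
def pk(c):
    h=cv2.cvtColor(c["img"],cv2.COLOR_BGR2HSV).astype(int);H,S,V=h[...,0],h[...,1],h[...,2]
    return blobs(((H>165)|(H<6))&(S>45)&(S<150)&(V>150),15)
print(pk(s))
b=cv2.resize(s["img"][180:280,180:320],None,fx=4,fy=4)
cv2.imwrite("pics/p3.png",b)
E
```

```text
[((np.float64(257.2), np.float64(222.2)), [253, 219, 9, 9, 52]), ((np.float64(207.9), np.float64(324.9)), [205, 322, 7, 7, 27])]
```

View pics/p3.png

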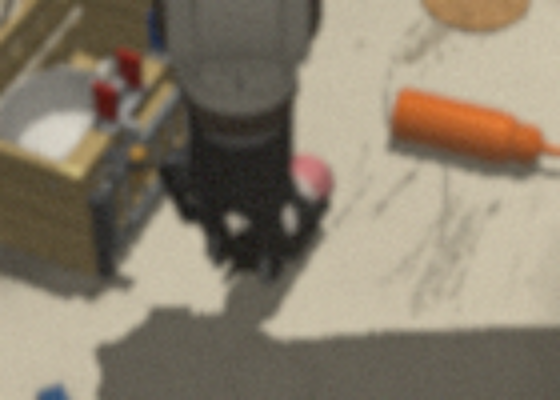

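The pink base is at (257,222) in the full side view, only slightly above where it lay. The grip has eased to 14 N, so I ease it further in steps and track the pink base.

```bash
cat >> h.py <<'E'
def pinkz(bot,x=.506):
    c=bot.camera("side"); h=cv2.cvtColor(c["img"],cv2.COLOR_BGR2HSV).astype(int);H,S,V=h[...,0],h[...,1],h[...,2]
    out=[]
    for p,st in blobs(((H>165)|(H<6))&(S>45)&(S<150)&(V>150),12):
        o,d=ray(c,*p); out.append((p,st[4],(o+d*(x-o[0])/d[0]).round(3)))
    return out
E
python3 -c "
from h import *; from workcell import bot
print(pinkz(bot))"
```

```text
[((np.float64(257.5), np.float64(222.2)), 51, array([0.506, 0.088, 0.04 ])), ((np.float64(207.9), np.float64(324.8)), 30, array([0.506, 0.478, 0.02 ]))]
```

Call:
play_rows --steps '[[[0,0,0,0],[0,0,0,0],[0,0,0,0],[0,0,0,0],[0,0,0,0]]]' --gripper 0.0346

```text
time: 7.48
ee_pos: [0.5112, 0.2237, 0.0623]
tcp_rot: [-180.0, -0.0, 86.6]
wrist_force: [0.1, -0.1, -1.2]
opening: 0.0344
grasp_force: 8.2
```

```bash
python3 -c "
from h import *; from workcell import bot
print(pinkz(bot))"
```

```text
[((np.float64(257.5), np.float64(223.0)), 48, array([0.506, 0.088, 0.036])), ((np.float64(207.9), np.float64(324.7)), 32, array([0.506, 0.478, 0.021]))]
```

Call:
play_rows --steps '[[[0,0,0,0],[0,0,0,0],[0,0,0,0],[0,0,0,0],[0,0,0,0]]]' --gripper 0.0349

```text
time: 7.95
ee_pos: [0.5112, 0.2237, 0.0624]
tcp_rot: [180.0, -0.0, 86.6]
wrist_force: [0.4, -0.8, -0.6]
opening: 0.0346
grasp_force: 1.2
```

```bash
python3 -c "
from h import *; from workcell import bot
print(pinkz(bot))"
```

```text
[((np.float64(257.2), np.float64(227.1)), 14, array([0.506, 0.091, 0.018])), ((np.float64(208.0), np.float64(324.8)), 30, array([0.506, 0.478, 0.019]))]
```

Call:
play_rows --steps '[[[0,0,0,0],[0,0,0,0],[0,0,-0.02,0],[0,0,-0.02,0],[0,0,0,0]]]' --gripper 0.034

```text
time: 8.42
ee_pos: [0.5126, 0.2243, 0.106]
tcp_rot: [179.8, -0.1, 86.6]
wrist_force: [0.6, 0.5, -0.9]
opening: 0.0342
grasp_force: 12.3
```

Call:
play_rows --steps '[[[0,0,0,0],[0,0,0,0],[0,0,0,0],[0,0,0,0],[0,0,0,0]]]' --gripper 0.0347

```text
time: 8.83
ee_pos: [0.511, 0.2236, 0.1017]
tcp_rot: [-180.0, 0.0, 86.6]
wrist_force: [0.3, 0.9, 0.7]
opening: 0.0348
grasp_force: 1.5
```

```bash
python3 -c "
from h import *; from workcell import bot
print(pinkz(bot))"
```

```text
[((np.float64(207.8), np.float64(324.8)), 30, array([0.506, 0.478, 0.021]))]
```

Call:
play_rows --steps '[[[0,0,0,0],[0,0,0,0],[0,0,0,0],[0,0,0,0],[0,0,0,0]]]' --gripper 0.0349

```text
time: 9.3
ee_pos: [0.5111, 0.2236, 0.1022]
tcp_rot: [-180.0, 0.0, 86.6]
wrist_force: [-0.2, 0.3, -0.4]
opening: 0.0347
grasp_force: 0.4
```

```bash
python3 -c "
from h import *; from workcell import bot
print(pinkz(bot))
c=bot.camera('wrist'); cv2.imwrite('pics/w4.png',c['img'])
c=bot.camera('top'); cv2.imwrite('pics/t4.png',c['img'])"
```

```text
[((np.float64(207.9), np.float64(324.8)), 28, array([0.506, 0.478, 0.02 ]))]
```

Call:
play_rows --steps '[[[0,0,0,0],[0,0,0,0],[0,0,0,0],[0,0,0,0],[0,0,0,0]]]' --gripper 0.034

```text
time: 9.87
ee_pos: [0.5112, 0.2236, 0.1023]
tcp_rot: [-180.0, 0.0, 86.6]
wrist_force: [0.2, -0.1, -0.5]
opening: 0.0341
grasp_force: 6.6
```

```bash
python3 -c "
from h import *; from workcell import bot
w=bot.camera('wrist')['img'];t=bot.camera('top')['img'];s=bot.camera('side')['img']
t=cv2.resize(t[170:240,160:260],(400,280)); s=cv2.resize(s[190:260,200:300],(400,280))
cv2.imwrite('pics/p5.png',np.vstack([np.hstack([cv2.resize(w,(400,280)),t]),np.hstack([s,s*0])]))"
```

```text
(no output)
```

View pics/p5.png

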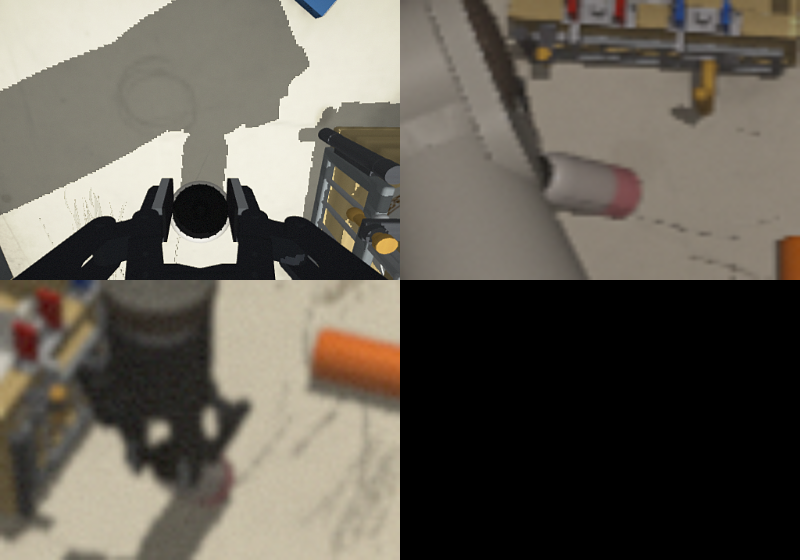

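The wrist view looks down on the cap and nozzle. In the top view the pink base is at about (216,218), so the bottle is tilted about 45–50° base-down. I regrip, raise and ease again.

Call:
play_rows --steps '[[[0,0,0,0],[0,0,0,0],[0,0,-0.02,0],[0,0,-0.02,0],[0,0,-0.01,0]]]' --gripper 0.033

```text
time: 10.43
ee_pos: [0.5116, 0.2238, 0.1544]
tcp_rot: [179.9, -0.1, 86.6]
wrist_force: [1.0, -0.2, -0.6]
opening: 0.0335
grasp_force: 17.3
```

Call:
play_rows --steps '[[[0,0,0,0],[0,0,0,0],[0,0,0,0],[0,0,0,0],[0,0,0,0]]]' --gripper 0.0342

```text
time: 10.85
ee_pos: [0.5108, 0.2234, 0.1512]
tcp_rot: [-179.9, 0.0, 86.6]
wrist_force: [-0.5, 0.2, -1.1]
opening: 0.0342
grasp_force: 3.5
```

```bash
cat >> h.py <<'E'
def pinktop(bot,z=.03):
    c=bot.camera("top"); h=cv2.cvtColor(c["img"],cv2.COLOR_BGR2HSV).astype(int);H,S,V=h[...,0],h[...,1],h[...,2]
    m=((H>165)|(H<6))&(S>35)&(S<150)&(V>90); m[:195]=0;m[240:]=0;m[:,:175]=0;m[:,300:]=0
    return [(p,st,plane(c,*p,z).round(3)) for p,st in blobs(m,4)]
E
python3 -c "
from h import *; from workcell import bot
print(pinktop(bot))"
```

```text
[]
```

Call:
play_rows --steps '[[[0,0,0,0],[0,0,0,0],[0,0,0,0],[0,0,0,0],[0,0,0,0]]]' --gripper 0.0346

```text
time: 11.32
ee_pos: [0.5112, 0.2237, 0.1524]
tcp_rot: [180.0, -0.0, 86.6]
wrist_force: [-0.4, -0.3, 0.4]
opening: 0.0344
grasp_force: 0.0
```

```bash
python3 -c "
from h import *; from workcell import bot
print(pinktop(bot))"
```

```text
[]
```

Call:
play_rows --steps '[[[0,0,0,0],[0,0,0,0],[0,0,0,0],[0,0,0,0],[0,0,0,0]]]' --gripper 0.03

```text
time: 11.78
ee_pos: [0.5112, 0.2236, 0.1523]
tcp_rot: [180.0, 0.0, 86.6]
wrist_force: [0.5, -0.2, -0.4]
opening: 0.0298
grasp_force: 0.0
```

```bash
python3 -c "
from h import *; from workcell import bot
w=bot.camera('wrist')['img'];t=bot.camera('top')['img'];s=bot.camera('side')['img']
t=cv2.resize(t[170:240,160:260],(400,280)); s=cv2.resize(s[190:260,200:300],(400,280))
cv2.imwrite('pics/p6.png',np.vstack([np.hstack([cv2.resize(w,(400,280)),t]),np.hstack([s,s*0])]))"
```

```text
(no output)
```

View pics/p6.png

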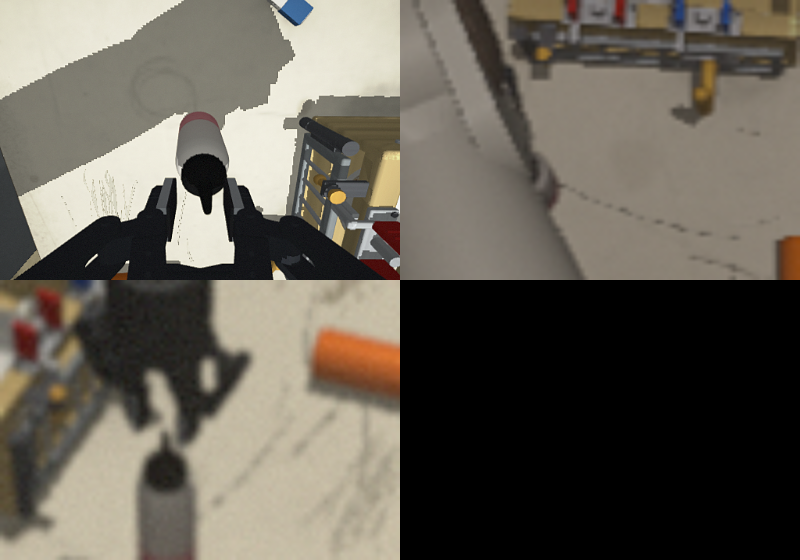

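The bottle slipped free: the side view shows it below the fingers with the nozzle up at about (241,228) and the pink band at about (241,259). The wrist view shows the nozzle at (265,288) and the pink base at (255,165). It may be standing, so I check by triangulation.

```bash
python3 - <<'E'
from h import *; from workcell import bot
np.set_printoptions(precision=4,suppress=True)
w=bot.camera('wrist');s=bot.camera('side')
np.save("w6.npy",w);np.save("s6.npy",s)
print("tip",tri(s,(241.3,228),w,(265,288)))
def pk(c):
    h=cv2.cvtColor(c["img"],cv2.COLOR_BGR2HSV).astype(int);H,S,V=h[...,0],h[...,1],h[...,2]
    return blobs(((H>165)|(H<6))&(S>35)&(S<170)&(V>70),10)
a=pk(s);b=pk(w);print(a,b)
for p,_ in a:
    for q,_ in b:
        print(p,q,tri(s,p,w,q))
E
```

```text
tip (array([0.5172, 0.1947, 0.1242]), np.float64(0.010892359061408572))
[((np.float64(269.2), np.float64(10.2)), [266, 6, 7, 11, 27]), ((np.float64(248.7), np.float64(16.5)), [242, 9, 15, 15, 103]), ((np.float64(266.6), np.float64(20.3)), [261, 15, 12, 10, 61]), ((np.float64(218.2), np.float64(32.4)), [216, 28, 6, 9, 22]), ((np.float64(259.5), np.float64(38.0)), [253, 30, 14, 17, 121]), ((np.float64(279.2), np.float64(35.6)), [277, 32, 5, 8, 24]), ((np.float64(230.7), np.float64(39.9)), [226, 34, 11, 14, 94]), ((np.float64(0.8), np.float64(68.9)), [0, 67, 3, 5, 10]), ((np.float64(9.2), np.float64(92.1)), [6, 90, 7, 6, 28]), ((np.float64(212.0), np.float64(199.2)), [209, 194, 7, 9, 17]), ((np.float64(206.6), np.float64(204.2)), [203, 200, 7, 11, 32]), ((np.float64(241.3), np.float64(261.3)), [235, 258, 13, 8, 63]), ((np.float64(108.6), np.float64(281.9)), [89, 268, 38, 26, 305]), ((np.float64(130.8), np.float64(278.8)), [127, 277, 8, 5, 29]), ((np.float64(133.8), np.float64(290.3)), [128, 289, 11, 4, 29]), ((np.float64(207.9), np.float64(324.6)), [205, 321, 7, 8, 32]), ((np.float64(26
[... 11939 characters left out ...]
4), np.float64(380.4)) (np.float64(256.7), np.float64(157.8)) (array([0.505 , 0.6333, 0.6379]), np.float64(0.4891749357839897))
(np.float64(26.4), np.float64(380.4)) (np.float64(493.6), np.float64(303.3)) (array([0.0071, 0.9418, 1.0926]), np.float64(0.254290323479129))
(np.float64(26.4), np.float64(380.4)) (np.float64(479.0), np.float64(315.5)) (array([0.0467, 0.9466, 1.0603]), np.float64(0.21961892565076985))
(np.float64(26.4), np.float64(380.4)) (np.float64(496.5), np.float64(334.4)) (array([0.0961, 0.9191, 0.9586]), np.float64(0.2524691298570505))
(np.float64(26.4), np.float64(380.4)) (np.float64(474.0), np.float64(355.0)) (array([0.1506, 0.9238, 0.9122]), np.float64(0.20772349633476367))
```

Call:
play_rows --steps '[[[0,0,0,0],[0,0,0,0],[0,0,0,0],[0,0,0,0],[0,0,0,0]]]'

```text
time: 12.45
ee_pos: [0.5112, 0.2237, 0.1523]
tcp_rot: [180.0, -0.0, 86.6]
wrist_force: [-0.2, 0.1, 0.3]
opening: 0.0299
grasp_force: 0.0
```

```bash
python3 - <<'E'
from h import *; from workcell import bot
np.set_printoptions(precision=4,suppress=True)
w=bot.camera('wrist');s=bot.camera('side')
for n,a,b in (("w",load("w6.npy"),w),("s",load("s6.npy"),s)):
    print(n,"diff", np.abs(a["img"].astype(int)-b["img"]).mean(2)[100:340,200:320].max())
g=w["img"].max(2); 
print("wrist dark cols by row",[(r,np.where(g[r,225:300]<60)[0][[0,-1]]+225) for r in range(190,300,6) if (g[r,225:300]<60).any()])
g=s["img"].max(2)
for r in range(220,262,2): print(r,g[r,228:256].tolist())
E
```

```text
w diff 248.66666666666666
s diff 24.333333333333332
wrist dark cols by row [(202, array([246, 262])), (208, array([237, 274])), (214, array([232, 279])), (220, array([229, 282])), (226, array([227, 283])), (232, array([227, 283])), (238, array([227, 282])), (244, array([229, 280])), (250, array([225, 291])), (256, array([225, 292])), (262, array([225, 294])), (268, array([225, 295])), (274, array([225, 296])), (280, array([225, 298])), (286, array([225, 298])), (292, array([288, 298])), (298, array([289, 299]))]
220 [111, 101, 82, 60, 53, 66, 43, 42, 54, 115, 164, 189, 190, 192, 175, 129, 74, 40, 46, 38, 44, 41, 38, 43, 43, 41, 53, 95]
222 [167, 161, 134, 90, 60, 63, 49, 34, 38, 75, 116, 153, 178, 196, 188, 162, 105, 57, 41, 41, 39, 30, 40, 37, 41, 66, 108, 160]
224 [184, 185, 166, 126, 90, 68, 46, 39, 42, 68, 88, 108, 149, 184, 187, 157, 99, 57, 50, 45, 42, 66, 97, 120, 121, 142, 172, 198]
226 [185, 189, 187, 175, 143, 98, 63, 69, 99, 124, 151, 155, 148, 161, 179, 149, 96, 68, 55, 43, 45, 77, 135, 177, 190, 196, 198, 194]
228 [188, 187, 191, 189, 184, 170, 158, 165, 182, 195, 192, 1
[... 1592 characters left out ...]
194]
252 [198, 201, 200, 198, 199, 185, 139, 98, 97, 104, 96, 104, 97, 101, 103, 102, 101, 102, 95, 96, 121, 164, 196, 196, 195, 197, 200, 199]
254 [196, 197, 198, 201, 195, 187, 144, 106, 96, 97, 101, 101, 98, 104, 102, 105, 95, 105, 93, 93, 123, 165, 191, 198, 199, 199, 193, 197]
256 [197, 198, 200, 198, 196, 184, 150, 107, 93, 93, 103, 103, 102, 105, 99, 100, 101, 96, 94, 97, 126, 168, 191, 196, 198, 200, 199, 195]
258 [199, 199, 196, 200, 199, 189, 152, 104, 95, 97, 96, 100, 99, 100, 100, 103, 99, 101, 98, 100, 123, 165, 194, 200, 201, 198, 197, 197]
260 [191, 189, 190, 189, 185, 154, 117, 95, 91, 95, 102, 109, 102, 109, 100, 102, 107, 104, 95, 95, 128, 170, 191, 203, 202, 197, 198, 203]
```

```bash
python3 - <<'E'
from h import *; from workcell import bot
np.set_printoptions(precision=4,suppress=True)
w=load("w6.npy");s=load("s6.npy")
print("cap",tri(s,(241,236.5),w,(255,226)))
for x in (.512,):
  for y in (.205,.215,.225): print(y,[proj(c,(x,y,z)) for c in (w,s) for z in (0,.122,.165)])
for c,n in ((w,"w"),):
    print("orig nozzle?", plane(w,265,288,.165), plane(w,255,226,.125),plane(w,256,150,.0))
E
```

```text
cap (array([0.511 , 0.223 , 0.1098]), np.float64(0.0021980443006789922))
0.205 [array([256.7567, 196.4989]), array([257.2805, 262.7046]), array([257.6515, 309.5931]), array([243.1663, 254.7597]), array([242.5518, 229.7817]), array([242.3149, 220.1503])]
0.215 [array([256.1457, 186.6767]), array([256.3113, 248.0906]), array([256.4298, 292.0499]), array([242.0123, 257.0569]), array([241.3156, 232.0929]), array([241.0468, 222.4619])]
0.225 [array([255.5218, 176.6467]), array([255.309 , 232.9785]), array([255.155 , 273.7447]), array([240.8459, 259.3788]), array([240.0651, 234.4306]), array([239.7637, 224.8008])]
orig nozzle? [0.5162 0.217  0.165 ] [0.5122 0.2309 0.125 ] [0.514  0.2505 0.    ]
```

Both views are still. Cap triangulation and cap size put the bottle upright at about (0.513, 0.223), so the drop left it standing. I open, lower onto the cap and regrip.

Call:
play_rows --steps '[[[0,0.002,0,0],[0,0,0,0],[0,0,0,0],[0,0,0,0],[0,0,0,0]]]' --gripper 0.075

```text
time: 12.97
ee_pos: [0.5132, 0.2235, 0.1523]
tcp_rot: [180.0, -0.0, 86.6]
wrist_force: [-0.3, 0.1, 0.5]
opening: 0.0748
grasp_force: 0.0
```

Call:
play_rows --steps '[[[0,0,0.012,0],[0,0,0.012,0],[0,0,0.012,0],[0,0,0.012,0],[0,0,0,0]]]'

```text
time: 13.38
ee_pos: [0.5117, 0.2229, 0.1005]
tcp_rot: [-179.8, 0.1, 86.6]
wrist_force: [0.2, -0.5, -0.8]
opening: 0.0752
grasp_force: 0.0
```

Call:
play_rows --steps '[[[0,0,0,0],[0,0,0,0],[0,0,0,0],[0,0,0,0],[0,0,0,0]]]' --gripper 0.02 --squeeze 25

```text
time: 13.8
ee_pos: [0.5135, 0.2237, 0.105]
tcp_rot: [179.9, -0.0, 86.6]
wrist_force: [0.1, 0.5, 1.8]
opening: 0.0455
grasp_force: 26.0
```

Call:
play_rows --steps '[[[0,0,0,0],[0,0,-0.01,0],[0,0,-0.01,0],[0,0,-0.01,0],[0,0,0,0]]]'

```text
time: 14.22
ee_pos: [0.5142, 0.2239, 0.1373]
tcp_rot: [179.8, -0.1, 86.6]
wrist_force: [0.2, 0.5, 0.0]
opening: 0.0453
grasp_force: 25.9
```

```bash
python3 - <<'E'
from h import *; from workcell import bot
np.set_printoptions(precision=4,suppress=True)
o=bot.get_obs();print(o["time"],go(o,.4505,-.2285,o["ee_pos"][2]))
c=bot.camera("wrist");cv2.imwrite("pics/w7.png",c["img"])
E
```

```text
14.2167 (array([-0.4554, -0.0369, -0.0009]), None)
```

View pics/w7.png

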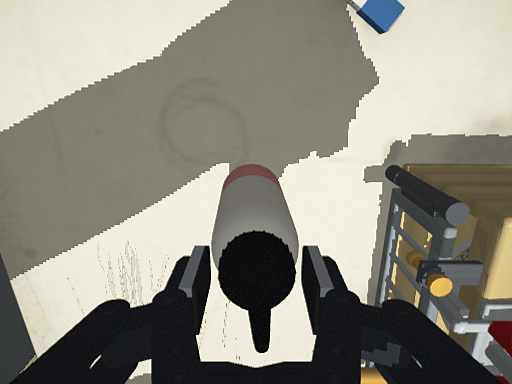

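The bottle hangs upright, gripped at the top of its body (45 mm opening): cap at (257,270), pink base at (251,172). I carry it to the mat at a height that clears the orange bottle.

Call:
play_rows --steps '[[[0,0,-0.015,0],[0,0,-0.02,0],[-0.01,0,-0.01,0],[-0.02,-0.002,0,0],[-0.03,-0.003,0,0]]]'

```text
time: 14.68
ee_pos: [0.505, 0.1642, 0.1795]
tcp_rot: [179.9, -0.0, 86.7]
wrist_force: [0.3, -0.8, -1.3]
opening: 0.0453
grasp_force: 26.1
```

Call:
play_rows --steps '[[[-0.035,-0.003,0,0],[-0.035,-0.003,0,0],[-0.035,-0.003,0,0],[-0.035,-0.003,0,0],[-0.035,-0.003,0,0]]]'

```text
time: 15.1
ee_pos: [0.4785, -0.0119, 0.1791]
tcp_rot: [180.0, 0.0, 86.6]
wrist_force: [0.8, 0.8, -1.2]
opening: 0.0453
grasp_force: 26.1
```

Call:
play_rows --steps '[[[-0.035,-0.003,0,0],[-0.035,-0.003,0,0],[-0.035,-0.003,0,0],[-0.035,-0.003,0,0],[-0.025,-0.002,0,0]]]'

```text
time: 15.52
ee_pos: [0.4545, -0.1767, 0.1792]
tcp_rot: [180.0, 0.0, 86.5]
wrist_force: [0.9, 1.4, -1.4]
opening: 0.0453
grasp_force: 26.1
```

Call:
play_rows --steps '[[[-0.02,-0.002,0,0],[-0.01,0,0,0],[0,0,0,0],[0,0,0,0],[0,0,0,0]]]'

```text
time: 15.93
ee_pos: [0.4519, -0.2029, 0.1792]
tcp_rot: [-180.0, -0.0, 86.6]
wrist_force: [-0.3, 0.0, -0.8]
opening: 0.0454
grasp_force: 26.1
```

```bash
python3 - <<'E'
from h import *; from workcell import bot
np.set_printoptions(precision=4,suppress=True)
o=bot.get_obs();print(o["time"],o["ee_pos"],go(o,.4505,-.2285,.110))
c=bot.camera("wrist");np.save("w8.npy",c)
h=cv2.cvtColor(c["img"],cv2.COLOR_BGR2HSV).astype(int);H,S,V=h[...,0],h[...,1],h[...,2]
m=((H>6)&(H<20)&(S>90)&(V>90)).astype(np.uint8)
cs=max(cv2.findContours(m,0,1)[0],key=cv2.contourArea);print(cv2.contourArea(cs),cv2.boundingRect(cs))
hull=cv2.convexHull(cs)[:,0];P=np.array([plane(c,u,v,.005)[:2] for u,v in hull]);
A=np.c_[2*P,np.ones(len(P))];k=np.linalg.lstsq(A,(P**2).sum(1),rcond=None)[0];print(k[:2],np.sqrt(k[2]+k[0]**2+k[1]**2))
E
```

```text
15.9333 [ 0.4519 -0.2029  0.1792] (array([-0.0257,  0.0001,  0.0692]), None)
1768.0 (254, 142, 55, 83)
[ 0.4624 -0.2232] 0.045475674237531925
```

Call:
play_rows --steps '[[[-0.012,0,0,0],[-0.012,0,0.01,0],[0,0,0.02,0],[0,0,0.016,0],[0,0,0.01,0]]]'

```text
time: 16.4
ee_pos: [0.4498, -0.2278, 0.1207]
tcp_rot: [-179.9, -0.0, 86.6]
wrist_force: [0.2, 0.1, -2.0]
opening: 0.0457
grasp_force: 26.1
```

Call:
play_rows --steps '[[[0,0,0.008,0],[0,0,0.005,0],[0,0,0,0],[0,0,0,0],[0,0,0,0]]]'

```text
time: 16.82
ee_pos: [0.4507, -0.2277, 0.1107]
tcp_rot: [180.0, 0.0, 86.6]
wrist_force: [0.8, 0.0, -1.5]
opening: 0.0455
grasp_force: 26.1
```

Call:
play_rows --steps '[[[0,0,0.001,0],[0,0,0,0],[0,0,0.001,0],[0,0,0,0],[0,0,0,0]]]'

```text
time: 17.23
ee_pos: [0.4509, -0.2279, 0.1099]
tcp_rot: [179.9, 0.1, 86.6]
wrist_force: [-3.4, 0.2, 10.2]
opening: 0.0452
grasp_force: 27.2
```

Call:
play_rows --steps '[[[0,0,0.001,0],[0,0,0,0],[0,0,0,0],[0,0,0,0],[0,0,0,0]]]'

```text
time: 17.65
ee_pos: [0.451, -0.2281, 0.1098]
tcp_rot: [179.8, 0.1, 86.6]
wrist_force: [-4.2, 0.3, 16.6]
opening: 0.0457
grasp_force: 27.8
```

Call:
play_rows --steps '[[[0,0,-0.001,0],[0,0,-0.001,0],[0,0,0,0],[0,0,0,0],[0,0,0,0]]]'

```text
time: 18.07
ee_pos: [0.4508, -0.2277, 0.1099]
tcp_rot: [179.9, 0.0, 86.6]
wrist_force: [-0.9, 0.1, 7.0]
opening: 0.0453
grasp_force: 26.8
```

Call:
play_rows --steps '[[[0,0,0,0],[0,0,0,0],[0,0,0,0],[0,0,0,0],[0,0,0,0]]]' --gripper 0.075

```text
time: 18.48
ee_pos: [0.4504, -0.2275, 0.109]
tcp_rot: [-180.0, -0.0, 86.6]
wrist_force: [-0.3, -0.0, 0.0]
opening: 0.075
grasp_force: 0.0
```

Call:
play_rows --steps '[[[0,0,-0.01,0],[0,0,-0.025,0],[0,0,-0.035,0],[0,0,-0.035,0],[0,0,-0.02,0]]]'

```text
time: 18.9
ee_pos: [0.4508, -0.2277, 0.2388]
tcp_rot: [179.8, 0.1, 86.6]
wrist_force: [1.2, -0.9, 0.6]
opening: 0.0749
grasp_force: 0.0
```

```bash
python3 - <<'E'
from h import *; from workcell import bot
np.set_printoptions(precision=4,suppress=True)
t=bot.camera('top');s=bot.camera('side')
o=bot.get_obs();print(o["time"],o["ee_pos"],o["q"],go(o,.648,.154,o["ee_pos"][2],176))
a=cv2.resize(t["img"][150:270,190:340],(480,384));b=cv2.resize(s["img"][110:230,200:350],(480,384))
a=a[:300];cv2.imwrite("pics/p9.png",np.hstack([cv2.resize(s["img"][100:220,200:350],(400,320)),cv2.resize(t["img"][150:270,190:340],(400,320))]))
E
```

```text
19.0 [ 0.4516 -0.2281  0.2392] [-26.8015  -1.2785   4.536   95.4384   0.0031  66.5795] (array([0.393 , 0.1735, 0.    ]), np.float64(-1.56))
```

View pics/p9.png

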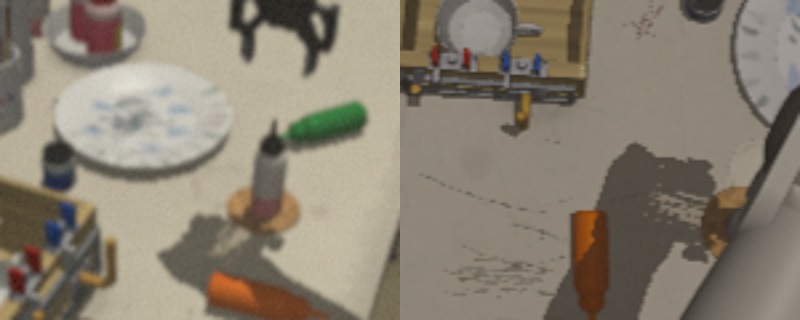

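The side view shows the pink bottle standing on the mat at about (268,190), nozzle up and the gripper clear. Now to the red catch.

Call:
play_rows --steps '[[[0.02,0.009,0,0],[0.036,0.016,0,0],[0.036,0.016,0,0],[0.036,0.016,0,0],[0.036,0.016,0,0]]]' --gripper 0.065

```text
time: 19.42
ee_pos: [0.5334, -0.0665, 0.2343]
tcp_rot: [-180.0, 0.0, 86.6]
wrist_force: [0.6, -0.1, -0.5]
opening: 0.0656
grasp_force: 0.0
```

Call:
play_rows --steps '[[[0.036,0.016,0,0],[0.036,0.016,0,0],[0.036,0.016,0,0],[0.036,0.016,0,0],[0.036,0.016,0,0]]]'

```text
time: 19.83
ee_pos: [0.6238, 0.1088, 0.2341]
tcp_rot: [-180.0, 0.0, 86.6]
wrist_force: [-0.0, -0.2, -0.2]
opening: 0.065
grasp_force: 0.0
```

Call:
play_rows --steps '[[[0.036,0.016,0,0],[0.013,0.005,0,0],[0,0,0,-0.12],[0,0,0,-0.12],[0,0,0,-0.12]]]'

```text
time: 20.25
ee_pos: [0.6473, 0.1551, 0.2335]
tcp_rot: [-179.9, -0.0, 107.6]
wrist_force: [-0.1, 0.0, 0.1]
opening: 0.0649
grasp_force: 0.0
```

Call:
play_rows --steps '[[[0,0,0,-0.12],[0,0,0,-0.12],[0,0,0,-0.12],[0,0,0,-0.12],[0,0,0,-0.12]]]'

```text
time: 20.67
ee_pos: [0.6472, 0.1545, 0.2339]
tcp_rot: [-180.0, -0.0, 142.0]
wrist_force: [-0.5, 0.1, -0.8]
opening: 0.0651
grasp_force: 0.0
```

Call:
play_rows --steps '[[[0,0,0,-0.12],[0,0,0,-0.12],[0,0,0,-0.12],[0,0,0,-0.12],[0,0,0,-0.12]]]'

```text
time: 21.08
ee_pos: [0.6472, 0.1545, 0.234]
tcp_rot: [-180.0, -0.0, 176.3]
wrist_force: [0.5, -0.6, 0.6]
opening: 0.0648
grasp_force: 0.0
```

```bash
python3 - <<'E'
from h import *; from workcell import bot
np.set_printoptions(precision=4,suppress=True)
o=bot.get_obs();print(o["time"],o["ee_pos"],o["tcp_rot"],o["q"])
c=bot.camera('wrist');np.save("w10.npy",c);cv2.imwrite("pics/w10.png",c["img"])
h=cv2.cvtColor(c["img"],cv2.COLOR_BGR2HSV).astype(int);H,S,V=h[...,0],h[...,1],h[...,2]
for n,m in (("red",((H<6)|(H>174))&(S>140)&(V>60)),("blue",(H>100)&(H<130)&(S>110)&(V>50)),("brass",(H>12)&(H<22)&(S>150)&(V>130))):
    for p,st in blobs(m,60): print(n,p,st,plane(c,*p,.165))
E
```

```text
21.0833 [0.6472 0.1545 0.234 ] [-179.9876   -0.0431  176.341 ] [13.4229 22.1442 30.8433 98.744   0.0008 17.0819]
red (np.float64(228.8), np.float64(203.5)) [223, 183, 12, 42, 395] [0.6425 0.1369 0.165 ]
red (np.float64(283.5), np.float64(203.5)) [278, 183, 12, 42, 410] [0.645 0.175 0.165]
blue (np.float64(431.3), np.float64(117.9)) [418, 106, 27, 25, 376] [0.5926 0.2717 0.165 ]
blue (np.float64(107.3), np.float64(205.5)) [93, 186, 30, 42, 796] [0.6384 0.0518 0.165 ]
blue (np.float64(159.5), np.float64(204.3)) [149, 186, 22, 39, 610] [0.6399 0.0884 0.165 ]
blue (np.float64(16.4), np.float64(261.4)) [0, 248, 30, 31, 528] [ 0.6781 -0.0252  0.165 ]
brass (np.float64(120.2), np.float64(109.1)) [111, 102, 18, 16, 199] [0.5743 0.0739 0.165 ]
brass (np.float64(156.8), np.float64(131.4)) [148, 113, 17, 39, 360] [0.5897 0.0948 0.165 ]
brass (np.float64(456.8), np.float64(230.6)) [402, 182, 106, 108, 3955] [0.674 0.299 0.165]
```

Call:
play_rows --steps '[[[0.002,0,0.02,0],[0,0,0.03,0],[0,0,0.025,0],[0,0,0.015,0],[0,0,0.006,0]]]'

```text
time: 21.55
ee_pos: [0.644, 0.1543, 0.1349]
tcp_rot: [-179.9, -0.3, 175.8]
wrist_force: [0.0, -0.1, -1.1]
opening: 0.0651
grasp_force: 0.0
```

Call:
play_rows --steps '[[[0,0,0,0],[0,0,0,0],[0,0,0,0],[0,0,0,0],[0,0,0,0]]]' --gripper 0.015 --squeeze 30

```text
time: 21.97
ee_pos: [0.6458, 0.1549, 0.1404]
tcp_rot: [179.9, 0.1, 176.0]
wrist_force: [-3.3, 1.0, 6.5]
opening: 0.0244
grasp_force: 32.0
```

Call:
play_rows --steps '[[[0,0,0,0],[0,0,0,0],[0,0,0,0],[0,0,0,0],[0,0,0,0]]]'

```text
time: 22.38
ee_pos: [0.6458, 0.1549, 0.1404]
tcp_rot: [179.9, 0.1, 176.0]
wrist_force: [-3.6, 1.4, 6.2]
opening: 0.0246
grasp_force: 32.0
```

Call:
play_rows --steps '[[[0,0,0,0],[0,0,0,0],[0,0,0,0],[0,0,-0.02,0],[0,0,-0.03,0]]]' --gripper 0.065

```text
time: 22.8
ee_pos: [0.6442, 0.1543, 0.1855]
tcp_rot: [-179.9, -0.3, 176.0]
wrist_force: [0.2, 0.5, 0.2]
opening: 0.0648
grasp_force: 0.0
```

Call:
play_rows --steps '[[[0,0,-0.02,0],[0,-0.02,0,0],[0,-0.03,0,0],[0,-0.03,0,0],[0,-0.01,0,0]]]'

```text
time: 23.22
ee_pos: [0.639, 0.0617, 0.2086]
tcp_rot: [-179.9, 0.0, 175.9]
wrist_force: [-0.1, -0.3, 0.7]
opening: 0.065
grasp_force: 0.0
```

```bash
python3 - <<'E'
from h import *; from workcell import bot
np.set_printoptions(precision=4,suppress=True)
o=bot.get_obs();print(o["time"],o["ee_pos"],o["tcp_rot"])
c=bot.camera('wrist');np.save("w11.npy",c)
h=cv2.cvtColor(c["img"],cv2.COLOR_BGR2HSV).astype(int);H,S,V=h[...,0],h[...,1],h[...,2]
for n,m in (("red",((H<6)|(H>174))&(S>140)&(V>60)),("blue",(H>100)&(H<130)&(S>110)&(V>50)),("brass",(H>12)&(H<22)&(S>150)&(V>130))):
    for p,st in blobs(m,100): print(n,p,st,plane(c,*p,.165))
E
```

```text
23.2167 [0.639  0.0617 0.2086] [-179.9458    0.0298  175.8852]
red (np.float64(380.6), np.float64(218.5)) [367, 195, 28, 49, 864] [0.6418 0.1407 0.165 ]
red (np.float64(412.7), np.float64(219.2)) [397, 196, 31, 48, 912] [0.6437 0.1608 0.165 ]
blue (np.float64(229.7), np.float64(218.9)) [223, 196, 13, 48, 456] [0.6352 0.0466 0.165 ]
blue (np.float64(289.1), np.float64(219.2)) [283, 196, 15, 48, 473] [0.6381 0.0836 0.165 ]
blue (np.float64(75.3), np.float64(270.0)) [44, 255, 47, 38, 651] [ 0.6643 -0.059   0.165 ]
brass (np.float64(255.0), np.float64(128.3)) [245, 103, 20, 56, 673] [0.5805 0.0665 0.165 ]
brass (np.float64(502.0), np.float64(283.2)) [484, 257, 28, 49, 381] [0.6953 0.2248 0.165 ]
```

Call:
play_rows --steps '[[[0,0,0,0],[0,0.001,0.02,0],[0,0,0.025,0],[0,0,0.015,0],[0,0,0.009,0]]]'

```text
time: 23.68
ee_pos: [0.6385, 0.067, 0.1368]
tcp_rot: [-180.0, -0.2, 176.1]
wrist_force: [-0.7, -0.6, 0.7]
opening: 0.065
grasp_force: 0.0
```

Call:
play_rows --steps '[[[0,0,0,0],[0,0,0,0],[0,0,0,0],[0,0,0,0],[0,0,0,0]]]' --gripper 0.015

```text
time: 24.1
ee_pos: [0.6392, 0.0652, 0.141]
tcp_rot: [-179.9, 0.1, 176.0]
wrist_force: [-3.2, -4.9, 1.3]
opening: 0.0246
grasp_force: 31.9
```

Call:
play_rows --steps '[[[0,0,0,0],[0,0,0,0],[0,0,0,0],[0,0,0,0],[0,0,0,0]]]'

```text
time: 24.52
ee_pos: [0.6392, 0.0652, 0.1411]
tcp_rot: [-179.9, 0.1, 176.0]
wrist_force: [-3.4, -4.6, 0.2]
opening: 0.0248
grasp_force: 31.9
```

Call:
play_rows --steps '[[[0,0,0,0],[0,0,0,0],[0,0,0,0],[0,0,-0.02,0],[0,0,-0.03,0]]]' --gripper 0.065

```text
time: 24.93
ee_pos: [0.6381, 0.066, 0.1873]
tcp_rot: [-180.0, -0.3, 176.0]
wrist_force: [0.2, -0.3, -0.2]
opening: 0.0649
grasp_force: 0.0
```

Call:
play_rows --steps '[[[0,0,-0.03,0],[0,0,-0.01,0],[0,0,0,0],[0,0,0,0],[0,0,0,0]]]'

```text
time: 25.35
ee_pos: [0.639, 0.066, 0.228]
tcp_rot: [-180.0, -0.1, 176.0]
wrist_force: [0.4, 0.4, -0.4]
opening: 0.0652
grasp_force: 0.0
```

```bash
python3 - <<'E'
from h import *; from workcell import bot
np.set_printoptions(precision=4,suppress=True)
o=bot.get_obs();print(o["time"],o["ee_pos"],o["tcp_rot"])
c=bot.camera('wrist');np.save("w12.npy",c)
h=cv2.cvtColor(c["img"],cv2.COLOR_BGR2HSV).astype(int);H,S,V=h[...,0],h[...,1],h[...,2]
for n,m in (("red",((H<6)|(H>174))&(S>140)&(V>60)),("blue",(H>100)&(H<130)&(S>110)&(V>50)),("brass",(H>12)&(H<22)&(S>150)&(V>130))):
    for p,st in blobs(m,100): print(n,p,st,plane(c,*p,.165))
p0=np.array([.640,.109]) # midway of catches
th=np.radians(-4);Rz=np.array([[np.cos(th),-np.sin(th)],[np.sin(th),np.cos(th)]])
# predicted pull projections for candidate positions
for x in (.58,.585,.59,.595): print(x,[proj(c,(x,.0635,z)).round(1) for z in (.155,.10)])
s=bot.camera('side');t=bot.camera('top')
for n,c in (("side",s),("top",t)):
    h=cv2.cvtColor(c["img"],cv2.COLOR_BGR2HSV).astype(int);H,S,V=h[...,0],h[...,1],h[...,2]
    m=(H>10)&(H<24)&(S>130)&(V>90);w=np.zeros(m.shape,bool)
    if n=="side": w[180:230,215:255]=1
    else: w[175:205,220:260]=1
    print(n,blobs(m&w,4))
E
```

```text
25.35 [0.639 0.066 0.228] [-179.9908   -0.0814  176.0121]
red (np.float64(366.0), np.float64(208.7)) [354, 188, 25, 43, 736] [0.6423 0.1423 0.165 ]
red (np.float64(395.0), np.float64(209.0)) [381, 188, 28, 44, 759] [0.644  0.1621 0.165 ]
blue (np.float64(506.4), np.float64(122.9)) [496, 109, 16, 28, 214] [0.5906 0.2277 0.165 ]
blue (np.float64(240.1), np.float64(209.1)) [234, 188, 12, 44, 422] [0.6365 0.0564 0.165 ]
blue (np.float64(269.0), np.float64(209.6)) [264, 189, 11, 43, 409] [0.6383 0.0761 0.165 ]
blue (np.float64(80.6), np.float64(261.9)) [50, 247, 45, 38, 594] [ 0.6692 -0.0623  0.165 ]
brass (np.float64(250.8), np.float64(126.5)) [241, 102, 19, 53, 630] [0.5815 0.0679 0.165 ]
brass (np.float64(497.9), np.float64(266.3)) [471, 233, 41, 64, 932] [0.6945 0.2401 0.165 ]
0.58 [array([244.2, 122.7]), array([246.3, 115.2])]
0.585 [array([244.8, 130.4]), array([246.8, 121.4])]
0.59 [array([245.4, 138. ]), array([247.3, 127.5])]
0.595 [array([246. , 145.4]), array([247.8, 133.6])]
side [((np.float64(234.2), np.float64(204.4)), [230, 202, 10, 5, 29])]
top []
```

Both catches read shut: the tab centres are about 20 mm apart. Now I pin down the pull from the wrist blob and the side-view bar.

```bash
python3 - <<'E'
from h import *
np.set_printoptions(precision=4,suppress=True)
c=load("w12.npy");s=load("side0.npy");t=load("top0.npy")
h=cv2.cvtColor(c["img"],cv2.COLOR_BGR2HSV).astype(int);H,S,V=h[...,0],h[...,1],h[...,2]
m=(H>10)&(H<24)&(S>120)&(V>60)
for r in range(94,162,4):
    k=np.where(m[r,225:280])[0]+225
    print(r,k[[0,-1]] if len(k) else None, V[r,k].mean().round() if len(k) else 0)
print("cam",c["xyz"]); print("side top",plane(s,241.3,191,.152),"low",plane(s,241.3,204,.1))
for r in(190,195): print(r,plane(t,236.5,r,.15))
print(tri(s,(241.3,191),c,(250,112)))
E
```

```text
94 None 0
98 None 0
102 [245 257] 110.0
106 [242 258] 183.0
110 [241 259] 207.0
114 [240 259] 205.0
118 [242 258] 180.0
122 [245 258] 149.0
126 [245 258] 204.0
130 [245 258] 203.0
134 [245 258] 203.0
138 [245 258] 203.0
142 [245 258] 206.0
146 [245 258] 207.0
150 [245 258] 207.0
154 [247 256] 211.0
158 None 0
cam [0.5569 0.0724 0.3692]
side top [0.5686 0.0748 0.152 ] low [0.5666 0.0823 0.1   ]
190 [0.5852 0.0601 0.15  ]
195 [0.5681 0.0598 0.15  ]
(array([0.5732, 0.0672, 0.1441]), np.float64(0.0024095928573862322))
```

Pull axis is at about (0.573, 0.067). I move over it, lower and grip it.

Call:
play_rows --steps '[[[0.03,-0.002,0,0],[0.03,-0.002,0,0],[0.006,0,0.01,0],[0,0,0.03,0],[0,0,0.03,0]]]'

```text
time: 25.92
ee_pos: [0.573, 0.0666, 0.1594]
tcp_rot: [180.0, 0.2, 176.0]
wrist_force: [0.8, 0.3, -0.6]
opening: 0.0653
grasp_force: 0.0
```

Call:
play_rows --steps '[[[0,0,0.025,0],[0,0,0.015,0],[0,0,0,0],[0,0,0,0],[0,0,0,0]]]'

```text
time: 26.33
ee_pos: [0.5734, 0.0665, 0.1203]
tcp_rot: [180.0, 0.1, 176.0]
wrist_force: [-1.1, 0.3, 0.9]
opening: 0.0651
grasp_force: 0.0
```

Call:
play_rows --steps '[[[0,0,0,0],[0,0,0,0],[0,0,0,0],[0,0,0,0],[0,0,0,0]]]' --gripper 0.0 --squeeze 40

```text
time: 26.75
ee_pos: [0.5733, 0.0666, 0.1199]
tcp_rot: [180.0, 0.1, 176.0]
wrist_force: [-0.1, 0.7, 2.7]
opening: 0.0127
grasp_force: 38.9
```

Call:
play_rows --steps '[[[0,0,0,0],[0,0,0,0],[0,0,0,0],[0,0,0,0],[0,0,0,0]]]'

```text
time: 27.17
ee_pos: [0.5733, 0.0666, 0.1199]
tcp_rot: [180.0, 0.1, 176.0]
wrist_force: [-0.4, 1.0, 4.9]
opening: 0.0125
grasp_force: 39.0
```

Bar gripped (12.5 mm reading, low by the usual 1.5 mm). Now I swing the gate.

Call:
play_rows --steps '[[[0.0082,0.0027,0,0.05],[0.0082,0.0027,0,0.05],[0.0082,0.0027,0,0.05],[0.0082,0.0027,0,0.05],[0.0082,0.0027,0,0.05]]]'

```text
time: 27.58
ee_pos: [0.5351, 0.0868, 0.1199]
tcp_rot: [180.0, 0.1, 161.5]
wrist_force: [1.4, 1.3, 4.7]
opening: 0.013
grasp_force: 39.1
```

Call:
play_rows --steps '[[[0.0082,0.0027,0,0.05],[0.0082,0.0027,0,0.05],[0.0082,0.0027,0,0.05],[0.0082,0.0027,0,0.05],[0.0082,0.0027,0,0.05]]]'

```text
time: 28.0
ee_pos: [0.5033, 0.1158, 0.1198]
tcp_rot: [180.0, 0.1, 147.2]
wrist_force: [1.3, 0.9, 4.3]
opening: 0.0125
grasp_force: 39.2
```

Call:
play_rows --steps '[[[0.0082,0.0027,0,0.05],[0.0082,0.0027,0,0.05],[0.0082,0.0027,0,0.05],[0.0082,0.0027,0,0.05],[0.0082,0.0027,0,0.05]]]'

```text
time: 28.42
ee_pos: [0.4797, 0.1515, 0.1198]
tcp_rot: [180.0, 0.1, 132.9]
wrist_force: [2.0, -0.7, 3.6]
opening: 0.0124
grasp_force: 39.2
```

Call:
play_rows --steps '[[[0.0082,0.0027,0,0.05],[0.0082,0.0027,0,0.05],[0.0082,0.0027,0,0.05],[0.0082,0.0027,0,0.05],[0.0082,0.0027,0,0.05]]]'

```text
time: 28.83
ee_pos: [0.4656, 0.1925, 0.1199]
tcp_rot: [179.9, 0.1, 118.5]
wrist_force: [1.5, -0.6, 5.3]
opening: 0.0125
grasp_force: 39.3
```

Call:
play_rows --steps '[[[0.0082,0.0027,0,0.05],[0.0082,0.0027,0,0.05],[0.0082,0.0027,0,0.05],[0.0082,0.0027,0,0.05],[0.0082,0.0027,0,0.05]]]'

```text
time: 29.25
ee_pos: [0.4621, 0.2354, 0.1198]
tcp_rot: [179.9, 0.0, 104.2]
wrist_force: [1.9, -2.5, 5.4]
opening: 0.0128
grasp_force: 39.3
```

```bash
python3 - <<'E'
from h import *; from workcell import bot
o=bot.get_obs();v=o["ee_pos"][:2]-[.6344,.228];print(o["time"],o["ee_pos"],np.hypot(*v),np.radians((-110.9-np.degrees(np.arctan2(v[1],v[0])))%360),o["wrist_force"])
E
```

```text
29.25 [0.46210352 0.235362   0.11984892] 0.1724536879150373 1.2487251943002329 [ 1.92069943 -2.48243273  5.42130353]
```

Smooth, 1.25 rad so far. I go on to about 1.49 in smaller steps, watching the force.

Call:
play_rows --steps '[[[0.0082,0.0027,0,0.05],[0.0082,0.0027,0,0.05],[0.0082,0.0027,0,0.05],[0.0049,0.0016,0,0.03],[0.0049,0.0016,0,0.03]]]'

```text
time: 29.67
ee_pos: [0.4675, 0.2711, 0.1199]
tcp_rot: [179.9, 0.0, 92.3]
wrist_force: [-0.6, -2.6, 6.5]
opening: 0.0123
grasp_force: 39.4
```

Call:
play_rows --steps '[[[0.0033,0.001,0,0.02],[0.0016,0.0005,0,0.01],[0,0,0,0],[0,0,0,0],[0,0,0,0]]]'

```text
time: 30.08
ee_pos: [0.4687, 0.2757, 0.1199]
tcp_rot: [179.9, 0.0, 90.6]
wrist_force: [-0.6, -1.3, 6.7]
opening: 0.013
grasp_force: 39.4
```

Call:
play_rows --steps '[[[0,0,0,0],[0,0,0,0],[0,0,0,0],[0,0,0,0],[0,0,0,0]]]'

```text
time: 30.5
ee_pos: [0.4687, 0.2757, 0.1199]
tcp_rot: [180.0, 0.0, 90.6]
wrist_force: [-1.0, -1.5, 6.2]
opening: 0.0125
grasp_force: 39.4
```

```bash
python3 - <<'E'
from h import *; from workcell import bot
np.set_printoptions(precision=4,suppress=True)
o=bot.get_obs();v=o["ee_pos"][:2]-[.6344,.228];print(o["time"],o["ee_pos"],np.hypot(*v),np.radians((-110.9-np.degrees(np.arctan2(v[1],v[0])))%360),o["wrist_force"])
s=bot.camera("side");h=cv2.cvtColor(s["img"],cv2.COLOR_BGR2HSV).astype(int);H,S,V=h[...,0],h[...,1],h[...,2]
m=((H>165)|(H<6))&(S>35)&(S<150)&(V>90);w=np.zeros(m.shape,bool);w[140:195,280:320]=1
for p,st in blobs(m&w,5): print("pink",p,st,plane(s,*p,.02))
print("pred base",proj(s,(.4505,-.2279,.005)),"pred tip",proj(s,(.4505,-.2279,.17)),s["img"].max(2)[128:160:3,290:310].min(1))
E
```

```text
30.5 [0.4687 0.2757 0.1199] 0.1724085401228705 1.4861540146951886 [-0.957  -1.5246  6.1748]
pink (np.float64(299.3), np.float64(177.2)) [295, 174, 10, 7, 51] [ 0.4433 -0.2109  0.02  ]
pred base [298.4273 177.0215] pred tip [301.9438 143.0919] [101  97  96  91  84  99 114  71  36  39  72]
```

```bash
python3 -c "
from workcell import bot
print(bot.job_done())"
```

```text
the job is handed in; nothing more can be done
None
```

I handed the job in at about 30 s: the pink bottle is standing on the cork mat, the red and then the blue catch are squeezed shut, and the gripper is holding the gate by its pull at about 1.49 rad; the bottle slipped from the grip once while being uprighted but landed standing.

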